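Turn the paddle board over onto its feet

TASK

The small paddle-shaped serving board on the butcher's block was left upside down, with its four rubber feet in the air. Slide it along until its handle sticks right out past the left end of the block so that fingers can get down round and under the handle, then take the handle, turn the board over and leave it standing on its feet on the block. Don't disturb the glass tumbler behind the block.

Things in the scene. Friction and masses are not known exactly. Their poses are not given: they have to be found in the camera images.
- paddle_centre (a point): Middle (also through the thickness) of the blade of the loose light-wood paddle board, 0.18 kg: blade 120x120, 12 thick; a handle 30 wide, 12 thick runs 80 out from one edge along its +y. Four black feet (16 across, 6 high) on its +z face, 45 from the middle in x and y. Start: +z up, lying flat on the block, +y roughly to world +y. An identical board, feet down on the worktop at the right, stays.
- paddle_grip (a point): Point on this board's handle, 105 mm from the blade's middle along +y (45 out from the blade, 35 short of the tip), half-way through the wood; axes as the board. Held here across the 30 mm width at 10 to 30 N, the board can still swing between the fingers about its x axis when its far edge bears on the block.
- block: Fixed dark butcher's block, 220 mm (its x) x 320 mm (its y), its top 60 mm above the worktop; origin at the middle of its underside, on the worktop. Its +y is its left end (within about 17 degrees of world +y).
- tumbler: Glass tumbler, 80 mm across and 91 mm high, standing on the worktop behind the block; origin at the middle of its underside.

How it is judged:
By the outcome, as a careful person would: the job done as asked, in the order asked, and still so for the second after the job is handed in, with the robot touching nothing.
It also fails if it takes over 58 s, if anything falls off the work surface, if the arm or the gripper's body presses on something with over 40 N, if the wrist force passes 120 N, or if a joint passes its speed limit or range.

ROBOT

A 6-joint arm with a two-finger parallel gripper is mounted at the origin on a cart in front of the work surface, level with it; the furniture and walls round the work are solid. World frame = base frame: x ahead of the robot, y to its left, z up, the work surface at z = 0. Lengths are in m, angles in rad, forces in N, time in s.
With the tool pointing down it reaches from about 0.35 to 0.85 m from the base axis. Payload 8.1 kg.
Tool frame: the origin (TCP) lies where the fingers leave the gripper's body, on its centre line; the fingertips stand 84 mm ahead of it and the grasp point (between the pads) lies 65 mm ahead of it; z points along the fingers, y is the line along which they close (so a half turn about z gives the same grasp; the last joint's range is limited). The gripper opens to 93 mm and grips with 3 to 60 N. Pads are 15 mm wide; open, the fingers measure 128 mm over their backs; the gripper's body (75 mm by 188 mm) begins 65 mm behind the grasp point.
Start: joints at [1.127, 0.13, 1.488, -0, 1.523, -0.085], TCP at [0.211, 0.562, 0.303] pointing down, gripper open.
Joint ranges: [-2.96, 2.96], [-0.89, 2.26], [0.02, 2.5], [-1.34, 4.48], [0, 2.73], [-2.66, 2.66]. Speed limits (rad/s): [2.39, 2.39, 2.79, 3.14, 3.14, 3.14].

INTERFACE

Orientations are given as a rotation vector (axis times angle).
In Python, from plant import robot gives the robot as it stands.
- The arm moves only by the shell command python3 -m jog 'ROWS' [FORCE]. ROWS is text: rows parted by semicolons, each of 5 numbers parted by spaces: the opening, from 0 (shut) to 1 (fully open), then the shift along the tool's x, y, z in m, then the turn about the tool's z in degrees. A call has 1 to 10 rows; each row shifts and turns the commanded pose from where the row before left it, along the tool's axes as they then stand; what a row does not reach is not made up. A row lasts 1/12 s, in which the tool goes at most 41.7 mm and 7.16 degrees, less where a joint would pass 70% of its speed; a pose out of reach is approached as far as the arm can. A call with a gripper value outside its range is refused whole. The fingers move at their own pace and stop on an object; FORCE is the grip in N (left out, the last holds). Time passes only in rows, so rows that do not move let the fingers close. It gives the time, the measured TCP pose, the force, the opening and the grip force at its end, in the units of the state.
- robot.read_state(): the state, without advancing time (a new reading comes with each control period).
- robot.read_camera(name): name is "scene" or "top" or "wrist"; returns a dict with "color" (384x512x3 uint8, red, green, blue), "intrinsics" (3x3 intrinsics, pixels), "pose" (4x4, takes a point from camera to world coordinates); the wrist camera has in their place "tool_from_camera" (4x4, takes a point from camera to tool coordinates, whose origin is the TCP and whose axes are the flange's). Camera axes: x right, y down, z forward; pixel columns grow to the right and rows downward; lengths in m; the calibration is good to about 2 mm. A picture is of the moment at which its call begins: read the wrist's pose just before it. There is no depth.
- robot.close_job(): hands the job in; it is judged then, once.
The state is a dict: "t": time; "q": joint angles; "dq": joint speeds; "joint_torque": joint torques, N m; "tool_pos": TCP position; "orientation": TCP orientation; "force": force on the tool from outside, world axes, zero at the start; "wrist_torque": the same for the moment, N m; "opening": finger opening in m; "gripper_force": force on a finger pad.
Only numpy, scipy, OpenCV 4.12 (cv2) and the standard library are available. Lean on these libraries where they do the work, as an engineer would, in place of code of your own. Each camera call takes 0.05 s, during which the arm holds its last target. There are 200 camera calls.

## Working session

There is one attempt and no reset: what is moved stays moved. The work goes in short steps, Python scripts to look and compute and a shell command to move; the robot and the scene stay as the last step left them, time stands still between calls to the robot, and variables do not carry over. Pictures are saved under pics/ and viewed, at most 10 in all, crops included, and the job is handed in when it is done.

```bash
ls; mkdir -p pics; python3 - <<'E'
from plant import robot
import cv2,numpy as np
s=robot.read_state();print(s)
for n in("scene","top"):
    c=robot.read_camera(n);cv2.imwrite(f"pics/{n}0.png",c["color"][:,:,::-1]);print(n,c["intrinsics"],np.round(c["pose"],4))
E
```

```text
pics
{'t': 0.0, 'q': array([ 1.12658486e+00,  1.31170680e-01,  1.48928548e+00, -2.78792304e-05,
        1.52298138e+00, -8.53869619e-02]), 'dq': array([ 0.00015686, -0.00021738,  0.00082713, -0.00162364, -0.00043992,
       -0.00095442]), 'joint_torque': array([-7.06784067e-04, -5.59851944e+01, -4.91751087e+01,  7.62934657e-02,
        3.60447506e-02, -2.33657829e-04]), 'tool_pos': array([0.21050453, 0.56141733, 0.30167821]), 'orientation': array([-5.60537574e-01, -3.09071666e+00,  2.80796750e-03]), 'force': array([ 0.37862788, -0.21644825, -0.37382246]), 'wrist_torque': array([-0.01911044,  0.00011019, -0.03786219]), 'gripper_force': 0.0, 'opening': 0.09283964136183159}
scene [[471.20443808   0.         261.75367265]
 [  0.         471.20443808 192.00728659]
 [  0.           0.           1.        ]] [[ 0.4286 -0.6006  0.6749  0.0261]
 [-0.9033 -0.2718  0.3319 -0.1949]
 [-0.0159 -0.7519 -0.6591  0.6362]
 [ 0.      0.      0.      1.    ]]
top [[380.71793215   0.         258.45573595]
 [  0.         380.71793215 190.23283817]
 [  0.           0.           1.        ]] [[-0.0053 -0.9942  0.1071  0.5071]
 [-0.9998  0.003  -0.0221  0.1124]
 [ 0.0216 -0.1072 -0.994   0.93  ]
 [ 0.      0.      0.      1.    ]]
```

View pics/top0.png

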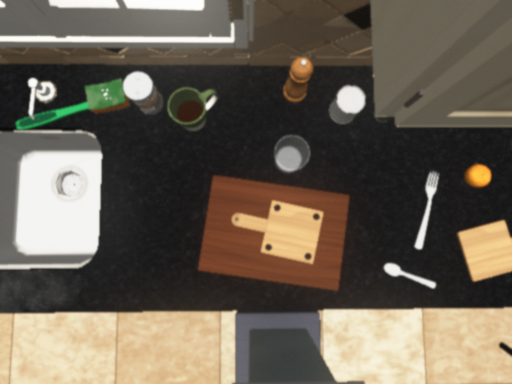

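View pics/scene0.png

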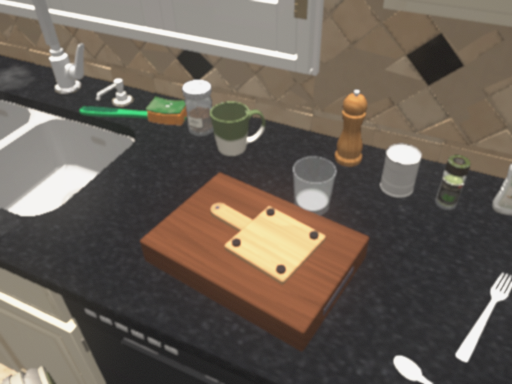

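The top view shows the block with corners near (212,177), (349,194), (338,290) and (199,270). The board's feet are at about (277,208), (316,216), (307,256) and (269,249), and its handle tip is at (234,219), pointing left. The tumbler is at (292,154), behind the block. The scene view agrees with this.

```bash
cat > h.py <<'E'
from plant import robot
import cv2,numpy as np
from scipy.spatial.transform import Rotation as R
def ray(c,uv,z,P=None):
    P=c["pose"] if P is None else P
    d=P[:3,:3]@np.linalg.inv(c["intrinsics"])@np.array([*uv,1.]);o=P[:3,3]
    return (o+d*(z-o[2])/d[2])[:2]
def tool():
    s=robot.read_state();return s,R.from_rotvec(s["orientation"]).as_matrix()
def feet(c,zf=.078,P=None,save=None,roi=None):
    "dark blobs inside the light wood -> foot centres, light wood mask"
    hsv=cv2.cvtColor(c["color"],cv2.COLOR_RGB2HSV)
    w=cv2.inRange(hsv,(10,40,150),(30,190,255))
    n,l,st,ce=cv2.connectedComponentsWithStats(w)
    return hsv,w,n,l,st,ce
E
python3 - <<'E'
from h import *
c=robot.read_camera("top")
hsv,w,n,l,st,ce=feet(c)
for i in range(1,n):
    if st[i,4]>300: print(st[i],ce[i])
print(hsv[233,293],hsv[233,220])
i=l[233,293]; m=(l==i).astype('uint8')
cn=max(cv2.findContours(m,cv2.RETR_EXTERNAL,cv2.CHAIN_APPROX_NONE)[0],key=cv2.contourArea)
f=cv2.drawContours(np.zeros_like(m),[cn],-1,1,-1); h=cv2.morphologyEx(f,cv2.MORPH_ERODE,np.ones((3,3)))&(1-m)
n2,_,s2,c2=cv2.connectedComponentsWithStats(h); F=[]
for k in range(1,n2):
    if s2[k,4]>8: p=ray(c,c2[k],.078);F.append(p);print("foot",c2[k],p)
F=np.array(F);print("centre",F.mean(0))
tip=cn[cn[:,0,0].argmin(),0];print("tip",tip,ray(c,tip,.072))
# block
b=cv2.inRange(hsv,(0,90,40),(14,255,160))|f*255
b=cv2.morphologyEx(b,cv2.MORPH_CLOSE,np.ones((7,7)));cn=max(cv2.findContours(b,cv2.RETR_EXTERNAL,2)[0],key=cv2.contourArea)
ap=cv2.approxPolyDP(cn,8,True)[:,0];print(cv2.contourArea(cn))
for p in ap: print("blk",p,ray(c,p,.06))
print("tumbler",ray(c,(292,160),0.0))
s,T=tool();print(T)
E
```

```text
[ 231  200   93   65 3375] [285.54014815 230.18696296]
[ 458  220   54   61 2414] [487.15037283 249.6938691 ]
[  319   307   193    77 11912] [425.27560443 345.14086635]
[    0   310   237    74 16972] [118.00842564 347.50306387]
[ 19 107 240] [ 10 165 122]
foot [276.74074074 207.40740741] [0.55997792 0.05272181]
foot [315.72413793 216.4137931 ] [ 0.53941952 -0.03457838]
foot [268.14814815 246.7037037 ] [0.47285334 0.07271024]
foot [307.5862069  255.72413793] [ 0.45252032 -0.01460784]
centre [0.50619278 0.01906146]
tip [231 217] [0.53918973 0.15541867]
13906.0
blk [212 175] [0.6363799  0.19994363]
blk [197 270] [0.42145017 0.23180775]
blk [338 290] [ 0.37491074 -0.08433412]
blk [347 193] [ 0.59374249 -0.11130432]
tumbler [0.68250914 0.0080756 ]
[[-9.36321507e-01  3.51143372e-01 -6.05887020e-04]
 [ 3.51143875e-01  9.36320633e-01 -1.28513458e-03]
 [ 1.16038029e-04 -1.41605266e-03 -9.99998991e-01]]
```

```bash
python3 -m jog '0.6 -.0266 -.0274 0 0;0.6 -.0266 -.0274 0 0;0.6 -.0266 -.0274 0 0;0.6 -.0266 -.0274 0 0;0.6 -.0266 -.0274 0 0;0.6 -.0266 -.0274 0 0;0.6 -.0266 -.0274 0 0;0.6 -.0266 -.0274 0 0;0.6 -.0266 -.0274 0 0' 20 && python3 -m jog '0.6 -.0266 -.0274 0 0;0.6 -.0266 -.0274 0 0;0.6 -.0266 -.0274 0 0;0.6 -.0266 -.0274 0 0;0.6 -.0266 -.0274 0 0;0.6 -.0266 -.0274 0 0;0.6 -.0266 -.0274 0 0;0.6 -.0266 -.0274 0 0;0.6 -.0266 -.0274 0 0' && python3 -m jog '0.6 0 0 .008 6.9;0.6 0 0 .008 6.9;0.6 0 0 .008 6.9;0.6 0 0 .008 6.9;0.6 0 0 .008 6.9;0.6 0 0 .008 6.9;0.6 0 0 .008 6.9;0.6 0 0 .008 6.9;0.6 0 0 .008 6.9;0.6 0 0 .008 6.9' && python3 -m jog '0.6 0 0 .008 6.9;0.6 0 0 .008 6.9;.6 0 0 0 0;.6 0 0 0 0'
python3 - <<'E'
from h import *
s,T=tool();print(s["tool_pos"],T[:,1],s["opening"],s["t"])
c=robot.read_camera("wrist");cv2.imwrite("pics/w1.png",c["color"][:,:,::-1])
d=np.array([.23,.973])
goal=np.r_[np.array([.506,.019])-.092*d,.148];print("tool delta",T.T@(goal-s["tool_pos"]))
E
```

```text
t: 0.9
tool_pos: [0.3483, 0.2451, 0.3026]
orientation: [0.56, 3.091, -0.0]
force: [0.9, -0.1, 0.3]
opening: 0.056
gripper_force: 0.0
t: 1.65
tool_pos: [0.486, -0.0701, 0.3026]
orientation: [-0.561, -3.091, -0.0]
force: [0.7, 0.6, 0.1]
opening: 0.0556
gripper_force: 0.0
t: 2.48
tool_pos: [0.4856, -0.0681, 0.222]
orientation: [-2.219, -2.223, 0.001]
force: [1.1, 0.1, -0.4]
opening: 0.0558
gripper_force: 0.0
t: 2.82
tool_pos: [0.4853, -0.068, 0.2062]
orientation: [-2.46, -1.952, 0.002]
force: [1.2, 0.1, -0.3]
opening: 0.0558
gripper_force: 0.0
[ 0.48531164 -0.06802024  0.20618523] [ 0.97381269 -0.22734651 -0.00155498] 0.05576276533731435 2.8167
tool delta [-0.00253772  0.00019859  0.05818498]
```

View pics/w1.png

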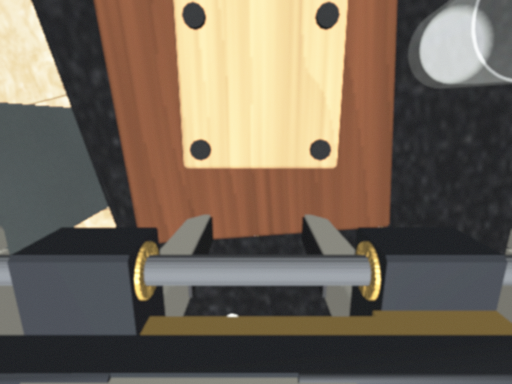

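```bash
python3 -m jog '.6 0 0 .02 0;.6 0 0 .02 0;.6 0 0 .012 0;.6 0 0 .005 0;.6 0 0 0 0' && python3 -m jog '.6 .01 0 0 0;.6 .01 0 0 0;.6 .01 0 0 0;.6 .01 0 0 0;.6 .01 0 0 0;.6 .01 0 0 0;.6 .01 0 0 0;.6 .01 0 0 0;.6 .01 0 0 0;.6 0 0 0 0'
python3 - <<'E'
from h import *
c=robot.read_camera("wrist");cv2.imwrite("pics/w2.png",c["color"][:,:,::-1])
E
```

```text
t: 3.28
tool_pos: [0.4851, -0.068, 0.1487]
orientation: [-2.462, -1.949, 0.002]
force: [-0.5, -0.2, -0.0]
opening: 0.0558
gripper_force: 0.0
t: 4.12
tool_pos: [0.5069, 0.0214, 0.1497]
orientation: [-2.463, -1.949, -0.001]
force: [0.2, 1.0, -0.2]
opening: 0.0561
gripper_force: 0.0
```

View pics/w2.png

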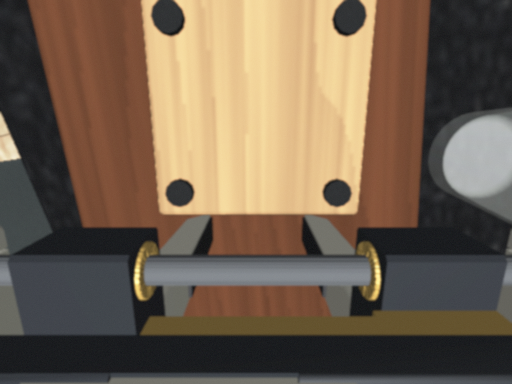

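The fingers are against the near edge of the blade (about row 213), and the board is square to the tool. I'll keep pushing.

```bash
python3 -m jog '.6 .01 0 0 0;.6 .01 0 0 0;.6 .01 0 0 0;.6 .01 0 0 0;.6 .01 0 0 0;.6 .007 0 0 0;.6 .004 0 0 0;.6 0 0 0 0' && python3 -m jog '.6 -.015 0 0 0;.6 0 0 -.02 0;.6 0 0 -.03 0;.6 0 0 -.04 0;.6 0 0 0 0'
python3 - <<'E'
from h import *
c=robot.read_camera("top");cv2.imwrite("pics/t2.png",cv2.resize(c["color"][120:310,150:400,::-1],None,fx=3,fy=3))
c=robot.read_camera("scene");cv2.imwrite("pics/s2.png",c["color"][:,:,::-1])
s,T=tool();print(s["tool_pos"],s["t"])
E
```

```text
t: 4.83
tool_pos: [0.5209, 0.0798, 0.1498]
orientation: [-2.464, -1.949, -0.0]
force: [-0.4, 0.9, 0.9]
opening: 0.0561
gripper_force: 0.0
t: 5.25
tool_pos: [0.5206, 0.064, 0.2482]
orientation: [2.46, 1.943, 0.015]
force: [1.8, 0.4, 1.2]
opening: 0.0557
gripper_force: 0.0
[0.51865402 0.06400835 0.24237687] 5.35
```

View pics/t2.png

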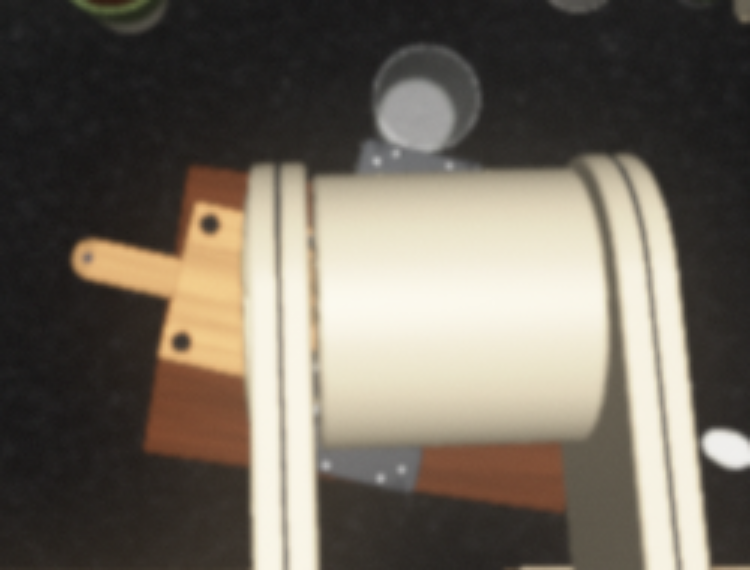

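The handle now sticks out past the left end: its tip is at crop (72,258), and the blade edge is roughly flush with the block end near column 172. Next I'll work out the grip target.

```bash
python3 - <<'E'
from h import *
c=robot.read_camera("top")
f=lambda u,v:(150+(u+.5)/3-.5,120+(v+.5)/3-.5)
a=ray(c,f(209,224),.078);b=ray(c,f(181,342),.078);t=ray(c,f(71,257),.072)
m=(a+b)/2;x=a-b;x/=np.linalg.norm(x);d=np.array([-x[1],x[0]]);print(a,b,np.linalg.norm(a-b),"dir",d,"tip",t,(t-m)@d,(t-m)@x)
g=m+.06*d;print("grip",g,"far edge",m-.105*d)
s,T=tool();print(s["tool_pos"],T[:,0],T.T@(np.r_[g,.131]-s["tool_pos"]))
E
```

```text
[0.58985092 0.18138112] [0.50227543 0.20154328] 0.08986644920606911 dir [0.22435693 0.97450704] tip [0.5659393  0.28486402] 0.0954800760040968 -0.0015859233571464482
grip [0.55952459 0.24993262] far edge [0.52250569 0.08913896]
[0.51754781 0.0640288  0.24028209] [2.31247395e-01 9.72894885e-01 4.30882907e-04] [ 0.19052481 -0.00232056  0.10936073]
```

```bash
python3 -m jog '.75 .03 0 0 0;.75 .035 0 0 0;.75 .035 0 0 0;.75 .035 0 0 0;.75 .03 -.002 0 0;.75 .0255 0 0 0;.75 0 0 0 0;.75 0 0 0 0' && python3 -m jog '.75 0 0 .025 0;.75 0 0 .025 0;.75 0 0 .025 0;.75 0 0 .02 0;.75 0 0 .008 0;.75 0 0 0 0;.75 0 0 0 0'
python3 - <<'E'
from h import *
c=robot.read_camera("wrist");cv2.imwrite("pics/w3.png",c["color"][:,:,::-1])
s,T=tool();print(s["tool_pos"],T[:,0],s["force"])
E
```

```text
t: 6.07
tool_pos: [0.5583, 0.2507, 0.2373]
orientation: [-2.462, -1.95, 0.006]
force: [-0.6, -0.3, 0.3]
opening: 0.0696
gripper_force: 0.0
t: 6.65
tool_pos: [0.5591, 0.2491, 0.1366]
orientation: [-2.465, -1.947, 0.002]
force: [0.4, -0.8, -0.5]
opening: 0.0695
gripper_force: 0.0
[0.55988342 0.24959771 0.13789798] [2.31649457e-01 9.72799149e-01 5.87673946e-04] [ 0.80557136 -0.21925871  0.56810831]
```

View pics/w3.png

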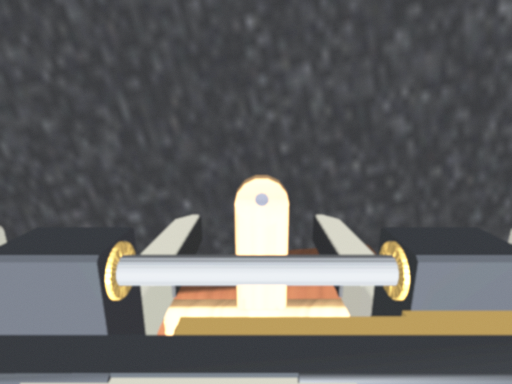

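The handle sits centred between the fingers, at about column 262 with its tip at row 178. I'll close on it and swing the board up on an arc about its far edge.

```bash
python3 -m jog '.75 0 0 .002 0;.25 0 0 0 0;.25 0 0 0 0;.25 0 0 0 0;.25 0 0 0 0;.25 0 0 0 0;.25 0 0 0 0' 10 && python3 -m jog '.25 -.0005 0 -.014 0;.25 -.002 0 -.0147 0;.25 -.003 0 -.0142 0;.25 -.0045 0 -.0135 0;.25 -.0055 0 -.0135 0;.25 -.0066 0 -.0126 0;.25 0 0 0 0;.25 0 0 0 0'
python3 - <<'E'
from h import *
c=robot.read_camera("scene");cv2.imwrite("pics/s4.png",c["color"][:,:,::-1])
s,T=tool();print(s["tool_pos"],s["force"],s["wrist_torque"])
E
```

```text
t: 7.28
tool_pos: [0.5593, 0.2501, 0.1348]
orientation: [2.465, 1.948, 0.0]
force: [0.7, -0.2, -0.0]
opening: 0.0346
gripper_force: 0.2
t: 7.95
tool_pos: [0.555, 0.2283, 0.2189]
orientation: [2.465, 1.946, 0.005]
force: [0.6, 1.1, 0.7]
opening: 0.0299
gripper_force: 10.0
[0.55453051 0.22843342 0.21779789] [0.78746507 1.59651263 0.74246506] [-0.00019902 -0.05835501  0.080456  ]
```

View pics/s4.png

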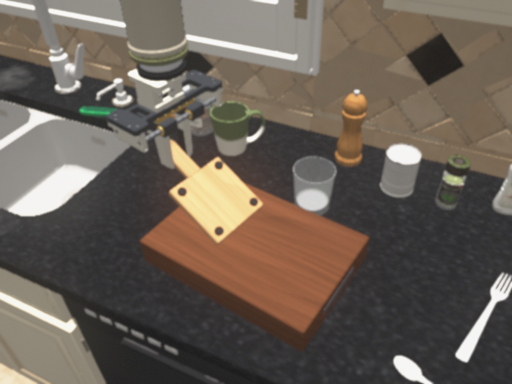

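The board is tilted about 30° in the grip, with its far edge at (218,240) to (261,203) bearing on the block. I'll carry on to about 80°.

```bash
python3 -m jog '.25 -.008 0 -.012 0;.25 -.0085 0 -.0115 0;.25 -.0097 0 -.0107 0;.25 -.0107 0 -.0097 0;.25 -.0115 0 -.0088 0;.25 -.012 0 -.0077 0;.25 0 0 0 0' && python3 -m jog '.25 -.0128 0 -.0066 0;.25 -.0133 0 -.0055 0;.25 -.0137 0 -.0043 0;.25 -.014 0 -.0032 0;.25 0 0 0 0;.25 0 0 0 0'
python3 - <<'E'
from h import *
c=robot.read_camera("scene");cv2.imwrite("pics/s5.png",c["color"][:,:,::-1])
s,T=tool();print(s["tool_pos"],s["force"],s["wrist_torque"])
p=np.linalg.inv(c["pose"])@np.array([.5225,.089,.06,1]);u=c["intrinsics"]@p[:3];print(u/u[2])
E
```

```text
t: 8.58
tool_pos: [0.5407, 0.1675, 0.2801]
orientation: [2.465, 1.945, 0.003]
force: [0.1, -0.2, -2.2]
opening: 0.0299
gripper_force: 10.0
t: 9.08
tool_pos: [0.5278, 0.1163, 0.2975]
orientation: [2.466, 1.946, 0.001]
force: [0.1, -0.5, -2.1]
opening: 0.03
gripper_force: 10.0
[0.52773823 0.11691767 0.29721374] [ 0.42469192  0.67714437 -2.49905586] [-0.03807539  0.06578674  0.00056821]
[241.65800706 225.78853625   1.        ]
```

View pics/s5.png

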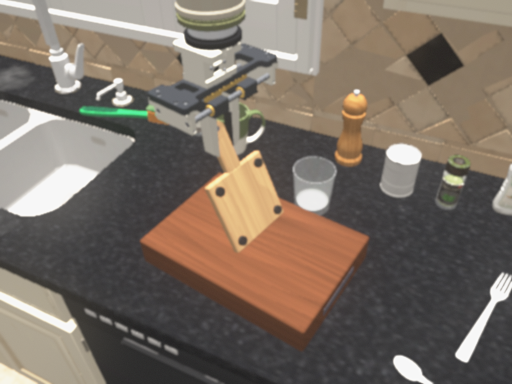

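The board is at roughly 60°. Its far edge, from (238,247) to (281,210), looks as if it's just clear of the block, and the force reading is close to the board's full weight. So the pads are holding it by friction. I'll measure the tilt by casting rays to the feet, then loosen the grip so it swings down.

```bash
cat >> h.py <<'E'
def tilt():
    s,T=tool();c=robot.read_camera("scene");P=c["pose"];K=np.linalg.inv(c["intrinsics"])
    hsv=cv2.cvtColor(c["color"],cv2.COLOR_RGB2HSV);v=hsv[:,:,2]
    w=cv2.inRange(hsv,(10,60,120),(25,200,255));w[:,:150]=0;w[:,335:]=0;w[:130]=0;w[320:]=0
    n,l,st,_=cv2.connectedComponentsWithStats(w);i=1+st[1:,4].argmax();m=(l==i).astype('uint8')
    cn=max(cv2.findContours(m,cv2.RETR_EXTERNAL,1)[0],key=cv2.contourArea)
    hull=cv2.fillConvexPoly(np.zeros_like(m),cv2.convexHull(cn),1)
    d=cv2.inRange(v,0,60)&(hull*255)
    n,l,s2,ce=cv2.connectedComponentsWithStats(d)
    print("wood area",st[i],"F",s["force"].round(1),"grip pt",(s["tool_pos"]+.067*T[:,2]).round(4),"t",s["t"])
    for k in range(1,n):
        if 25<s2[k,4]<250:
            r=P[:3,:3]@K@np.array([*ce[k],1.]);o=P[:3,3]-s["tool_pos"];out=[]
            for off in(.045,-.045):
                q=o+r*(off-o@T[:,1])/(r@T[:,1]);out.append((round(q@T[:,0],4),round(q[2]+s["tool_pos"][2],4)))
            print(ce[k].round(1),s2[k,4],"plane+",out[0],"plane-",out[1])
    return c
E
python3 -c "
from h import *;tilt()"
python3 -m jog '.25 0 0 0 0;.25 0 0 0 0;.25 0 0 0 0;.25 0 0 0 0' 5
python3 -c "
from h import *;tilt()"
```

```text
wood area [  150   130   185   190 18876] F [ 0.4  0.7 -2.5] grip pt [0.5277 0.1169 0.2302] t 9.1333
t: 9.52
tool_pos: [0.5277, 0.1178, 0.297]
orientation: [-2.464, -1.949, 0.0]
force: [-0.4, 0.3, -2.6]
opening: 0.0297
gripper_force: 5.0
wood area [  150   130   185   190 18544] F [-0.4  0.3 -2.6] grip pt [0.5277 0.1178 0.23  ] t 9.5167
```

```bash
python3 - <<'E'
import cv2
a=cv2.cvtColor(cv2.imread("pics/s5.png"),cv2.COLOR_BGR2HSV)
for u,v in((245,200),(230,210),(228,150),(262,185),(200,230),(300,260),(250,270),(180,225),(221,190),(242,240),(278,210)):print((u,v),a[v,u])
E
sed -i 's/(10,60,120),(25,200,255)/(14,60,120),(25,160,255)/' h.py
python3 -c "
from h import *;tilt()"
```

```text
(245, 200) [ 18 106 231]
(230, 210) [ 18 104 235]
(228, 150) [ 17 109 223]
(262, 185) [ 17 106 230]
(200, 230) [ 11 143 186]
(300, 260) [ 10 143 192]
(250, 270) [ 10 142 185]
(180, 225) [ 10 141 193]
(221, 190) [11 36 77]
(242, 240) [11 45 80]
(278, 210) [10 39 78]
wood area [ 199  130   68  119 4257] F [-0.3  0.9 -1.9] grip pt [0.5277 0.1177 0.2301] t 9.5667
```

```bash
sed -i 's/inRange(v,0,60)/inRange(v,0,115)/' h.py
python3 -c "
from h import *;tilt()"
```

```text
wood area [ 199  130   68  119 4263] F [ 0.2  0.  -2.2] grip pt [0.5277 0.1176 0.2301] t 9.6167
[230.  137.8] 41 plane+ (np.float64(0.0254), np.float64(0.1958)) plane- (np.float64(-0.0615), np.float64(0.2818))
[252.8 162.6] 59 plane+ (np.float64(-0.022), np.float64(0.1668)) plane- (np.float64(-0.0997), np.float64(0.2584))
[214.2 191.7] 57 plane+ (np.float64(0.077), np.float64(0.0509)) plane- (np.float64(-0.02), np.float64(0.1652))
[263.4 207.9] 31 plane+ (np.float64(-0.0425), np.float64(0.0775)) plane- (np.float64(-0.1161), np.float64(0.1865))
[229.6 238.1] 52 plane+ (np.float64(0.0468), np.float64(-0.0568)) plane- (np.float64(-0.0443), np.float64(0.0784))
```

At 5 N it swung to about 76°, with the edge essentially at the block. I'll lower gently until I feel contact.

```bash
for i in 1; do python3 -m jog '.25 -.004 0 .002 0;.25 0 0 0 0' 6|grep -E "pos|force:"; python3 -m jog '.25 -.004 0 .002 0;.25 0 0 0 0'|grep -E "pos|force:"; python3 -m jog '.25 -.004 0 .001 0;.25 0 0 0 0'|grep -E "pos|force:";done
python3 -c "
from h import *;tilt()"
```

```text
tool_pos: [0.5269, 0.1131, 0.2952]
force: [0.8, 0.5, -1.6]
gripper_force: 6.0
tool_pos: [0.5262, 0.1094, 0.2943]
force: [-0.9, 1.2, 2.8]
gripper_force: 6.0
tool_pos: [0.5253, 0.1056, 0.2937]
force: [-1.7, 1.6, 6.0]
gripper_force: 6.0
wood area [ 204  130   66  121 4090] F [-1.7  1.6  6. ] grip pt [0.5255 0.1056 0.2267] t 10.1667
[235.7 139.6] 72 plane+ (np.float64(0.0257), np.float64(0.1969)) plane- (np.float64(-0.0589), np.float64(0.2827))
[246.2 152. ] 119 plane+ (np.float64(0.0042), np.float64(0.1815)) plane- (np.float64(-0.0762), np.float64(0.2703))
[215.  168.9] 164 plane+ (np.float64(0.0813), np.float64(0.1092)) plane- (np.float64(-0.0141), np.float64(0.2121))
[257.3 165.3] 67 plane+ (np.float64(-0.0185), np.float64(0.1651)) plane- (np.float64(-0.0945), np.float64(0.2571))
[218.5 194.5] 58 plane+ (np.float64(0.0792), np.float64(0.0485)) plane- (np.float64(-0.0159), np.float64(0.1633))
[266.  209.9] 33 plane+ (np.float64(-0.0354), np.float64(0.0749)) plane- (np.float64(-0.108), np.float64(0.1846))
[232.  240.5] 48 plane+ (np.float64(0.0536), np.float64(-0.0616)) plane- (np.float64(-0.0364), np.float64(0.0747))
```

```bash
python3 -m jog '.25 -.008 0 -.0005 0;.25 -.008 0 -.0005 0;.25 -.008 0 0 0;.25 0 0 0 0' 8|grep -E "pos|force:"; python3 -m jog '.25 -.008 0 0 0;.25 -.008 0 0 0;.25 0 0 0 0'|grep -E "pos|force:"
python3 -c "
from h import *;c=tilt();cv2.imwrite('pics/s6.png',c['color'][:,:,::-1])"
```

```text
tool_pos: [0.5196, 0.0814, 0.2949]
force: [-3.1, 0.5, 8.1]
gripper_force: 8.0
tool_pos: [0.5157, 0.0657, 0.2942]
force: [-2.7, 1.0, 5.8]
gripper_force: 8.0
wood area [ 217  132   56  119 3137] F [-2.7  1.   5.8] grip pt [0.5158 0.0657 0.2272] t 10.8
[255.7 150.3] 174 plane+ (np.float64(0.0248), np.float64(0.1942)) plane- (np.float64(-0.0518), np.float64(0.2806))
[268.9 171.6] 84 plane+ (np.float64(-0.0016), np.float64(0.1639)) plane- (np.float64(-0.073), np.float64(0.2562))
[232.1 171.9] 96 plane+ (np.float64(0.0803), np.float64(0.1232)) plane- (np.float64(-0.0071), np.float64(0.2235))
[230.8 201.7] 79 plane+ (np.float64(0.0894), np.float64(0.0478)) plane- (np.float64(0.0002), np.float64(0.1628))
[266.6 211.8] 28 plane+ (np.float64(0.0044), np.float64(0.0717)) plane- (np.float64(-0.0681), np.float64(0.182))
[233.5 242.1] 55 plane+ (np.float64(0.0911), np.float64(-0.0633)) plane- (np.float64(0.0016), np.float64(0.0734))
```

```bash
python3 -m jog '.25 -.010 0 .001 0;.25 -.010 0 .0013 0;.25 -.014 0 .0035 0;.25 -.0137 0 .004 0;.25 -.0133 0 .0055 0;.25 -.0128 0 .0066 0;.25 0 0 0 0' 7|grep -E "pos|force:"
python3 -c "
from h import *;c=tilt();cv2.imwrite('pics/s7.png',c['color'][:,:,::-1])"
```

```text
tool_pos: [0.4983, -0.0077, 0.2713]
force: [-0.9, -2.7, 5.2]
gripper_force: 7.0
wood area [224 190  56  61 812] F [-0.9 -2.7  5.2] grip pt [ 0.4983 -0.0079  0.2043] t 11.4333
[254.6 220.9] 58 plane+ (np.float64(0.1088), np.float64(0.0321)) plane- (np.float64(0.0303), np.float64(0.1502))
```

View pics/s7.png

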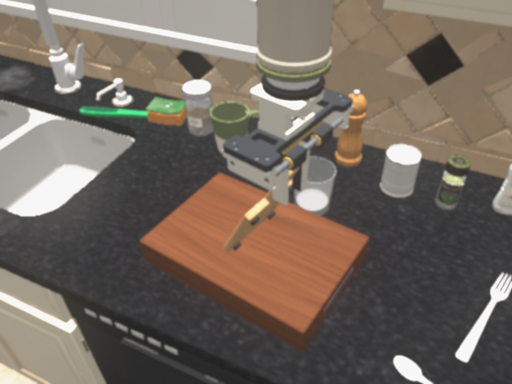

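The board now leans past vertical towards the right with its far edge on the block, from about (228,247) to (275,205). I'll lower it along the arc.

```bash
python3 -m jog '.25 -.012 0 .008 0;.25 -.0115 0 .0087 0;.25 -.0107 0 .0097 0;.25 -.0097 0 .0107 0;.25 0 0 0 0' |grep -E "pos|force:"; python3 -m jog '.25 -.0088 0 .0115 0;.25 -.0077 0 .012 0;.25 -.0066 0 .0128 0;.25 -.0055 0 .0133 0;.25 0 0 0 0'|grep -E "pos|force:"
python3 -m jog '.25 -.004 0 .0137 0;.25 -.003 0 .012 0;.25 0 0 0 0;.25 0 0 0 0'|grep -E "pos|force:"
```

```text
tool_pos: [0.4873, -0.0493, 0.2318]
force: [-0.8, -1.1, -0.1]
gripper_force: 7.0
tool_pos: [0.4799, -0.0759, 0.1807]
force: [0.2, 0.3, -1.2]
gripper_force: 7.0
tool_pos: [0.4796, -0.082, 0.158]
force: [0.5, 0.8, -1.3]
gripper_force: 7.0
```

```bash
python3 -m jog '.25 -.001 0 .005 0;.25 -.001 0 .004 0;.25 0 0 0 0;.25 0 0 0 0'|grep -E "pos|force:"
python3 -c "
from h import *;c=robot.read_camera('scene');cv2.imwrite('pics/s8.png',cv2.resize(c['color'][130:330,140:380,::-1],None,fx=3,fy=3))"
```

```text
tool_pos: [0.48, -0.0842, 0.15]
force: [0.5, 0.3, -0.3]
gripper_force: 7.0
```

View pics/s8.png

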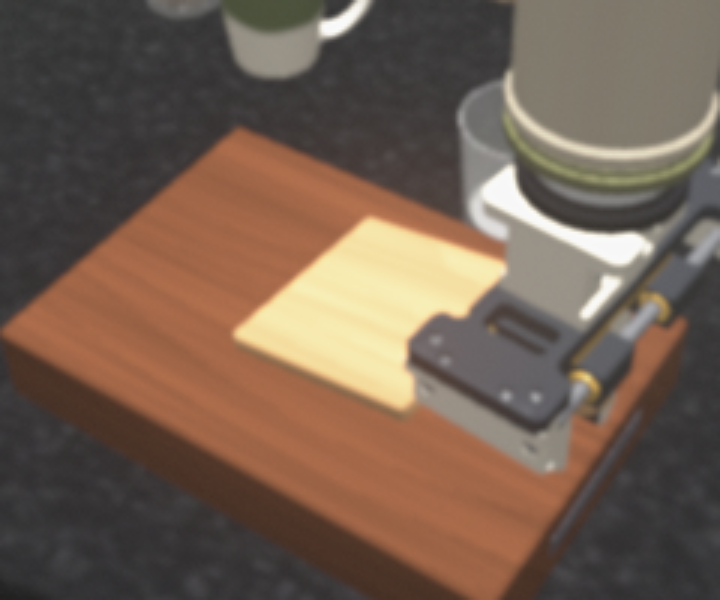

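The board is feet down and nearly flat on the block, with its far corners at crop (235,335) and (370,218). I'll ease it down, release, retreat and check numerically.

```bash
python3 -m jog '.25 0 0 .003 0;.25 0 0 0 0;.3 0 0 0 0;.35 0 0 0 0;.45 0 0 0 0;.6 0 0 0 0;.7 0 0 0 0;.7 0 0 0 0'|grep -E "pos|force|open"
python3 -m jog '.7 0 0 -.01 0;.7 0 0 -.02 0;.7 0 0 -.035 0;.7 0 0 -.04 0;.7 -.01 0 -.035 0;.7 -.04 0 0 0;.7 -.04 0 0 0;.7 -.04 0 0 0;.7 -.04 0 0 0;.7 0 0 0 0' |grep -E "pos|force|open"
python3 -m jog '.7 -.04 0 0 0;.7 -.04 0 0 0;.7 -.03 0 0 0;.7 0 0 0 0;.7 0 0 0 0' |grep -E "pos|force|open"
python3 - <<'E'
from h import *
for n,roi in(("top",(170,150,370,310)),("scene",(130,130,350,320))):
    c=robot.read_camera(n);hsv=cv2.cvtColor(c["color"],cv2.COLOR_RGB2HSV)
    w=cv2.inRange(hsv,(14,50,150),(28,160,255));m=np.zeros_like(w);a,b,e,f=roi;m[b:f,a:e]=w[b:f,a:e]
    cn=max(cv2.findContours(m,cv2.RETR_EXTERNAL,1)[0],key=cv2.contourArea)
    x=cv2.fillPoly(np.zeros_like(m),[cn],1);dark=((hsv[:,:,2]<115)&(x>0)).sum()
    print(n,cv2.contourArea(cn),"dark inside",dark)
    for p in cv2.approxPolyDP(cn,3,True)[:,0]:print(p,ray(c,p,.078).round(4))
    if n=="top":
        print("tumbler px compare", np.abs(c["color"][130:175,270:315].astype(int)-cv2.imread("pics/top0.png")[130:175,270:315,::-1]).mean())
E
```

```text
tool_pos: [0.4799, -0.0843, 0.147]
force: [0.1, 0.3, 0.4]
opening: 0.0546
gripper_force: 0.0
tool_pos: [0.4387, -0.2554, 0.288]
force: [1.2, -0.1, -0.2]
opening: 0.0654
gripper_force: 0.0
tool_pos: [0.4147, -0.3577, 0.2873]
force: [-0.7, 0.2, 0.5]
opening: 0.0651
gripper_force: 0.0
top 3334.5 dark inside 0
[268 200] [0.5767 0.0722]
[258 253] [0.4592 0.0953]
[307 264] [ 0.4345 -0.013 ]
[313 245] [ 0.476  -0.0271]
[338 251] [ 0.4624 -0.0826]
[348 248] [ 0.4689 -0.1052]
[346 239] [ 0.4888 -0.1013]
[316 231] [ 0.5069 -0.0345]
[318 211] [ 0.5515 -0.04  ]
tumbler px compare 1.0102057613168725
scene 4846.5 dark inside 0
[219 240] [0.4632 0.0987]
[219 244] [0.4556 0.0944]
[274 277] [ 0.4317 -0.0128]
[294 261] [ 0.4728 -0.028 ]
[333 282] [ 0.4595 -0.0955]
[342 280] [ 0.4685 -0.1063]
[345 274] [ 0.4811 -0.1069]
[340 267] [ 0.4909 -0.0959]
[307 249] [ 0.5041 -0.0372]
[318 236] [ 0.5377 -0.0432]
[317 230] [ 0.5497 -0.037 ]
[266 203] [0.5745 0.0669]
```

```bash
python3 -c "
from plant import robot
print(robot.close_job())"
```

```text
the job is handed in; nothing more can be done
None
```

The board was slid left until its handle overhung, turned over by the handle, and now stands on its four feet on the block; the tumbler hasn't moved, and I've handed the job in, with no verdict returned.

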